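Work the tantalus bolt, then gauge its latch spring

ROBOT

A 6-joint arm with a two-finger parallel gripper is mounted at the origin on the work surface. World frame = base frame: x ahead of the robot, y to its left, z up, the work surface at z = 0. Lengths are in mm, angles in rad, forces in N, time in s.
With the tool pointing down it reaches from about 350 to 875 mm from the base axis. Payload 4.2 kg.
Tool frame: the origin (TCP) lies midway between the tips of the shut fingers; the grasp point (between the pads) lies 19 mm behind it; y points along the fingers, x is the direction in which the jaws open and shut, and the axes are right-handed (so a half turn about y gives the same grasp; the last joint's range is limited). The gripper opens to 85 mm and grips with 20 to 120 N. Pads are 22 mm wide; open, the fingers measure 114 mm over their backs; the gripper's body (76 mm by 85 mm) begins 54 mm behind the grasp point. The pads swing forward as they close: fully open they stand 13 mm farther back than shut.
Start: joints at [0.259, 0.385, 0.008, 0, -1.194, -0.259], TCP at [624.979, 0.025, 231.312] pointing down, gripper open.
Joint ranges: [-3.14, 3.14], [-1.21, 2.06], [-1.07, 1.41], [-3.16, 2.05], [-2.99, -0.16], [-3.1, 3.1]. Speed limits (rad/s): [2.79, 2.79, 3.14, 3.14, 3.14, 3.14].

INTERFACE

Orientations are given as a unit quaternion [x, y, z, w].
In Python, from bench import read_state, get_image, job_done gives the robot as it stands.
- The arm moves only by the tool play_rows, never from a script. Its argument "series" is a list of rows, each a list of 7 numbers: the shift along the tool's x, y, z in m, then the turn, a rotation vector about the tool's x, y, z in rad, then the finger opening in m, from 0 to 0.0854. In form: [[x, y, z, wx, wy, wz, claw], ...]. A call has 1 to 10 rows; each row shifts and turns the pose as measured when the row begins, along the tool's axes as they then stand; what a row does not reach is not made up. A row lasts 1/10 s, in which the tool goes at most 50 mm and 8.59 degrees, less where a joint would pass 70% of its speed; a pose out of reach is approached as far as the arm can. A call with a gripper value outside its range is refused whole. The fingers move at their own pace and stop on an object; the grip force is fixed at half the most. Time passes only in rows, so rows that do not move let the fingers close. It gives the time, the measured TCP pose, the force and the opening at its end, in the units of the state.
- read_state(): the state, without advancing time (a new reading comes with each control period).
- get_image(name): name is "scene" or "side" or "wrist"; returns a dict with "color" (384x512x3 uint8, red, green, blue), "intrinsics" (3x3 intrinsics, pixels), "origin" and "orientation" of the camera in the world. Camera axes: x right, y down, z forward; pixel columns grow to the right and rows downward; lengths in mm; the calibration is good to about 2 mm. A picture is of the moment at which its call begins. There is no depth.
- job_done(): hands the job in, once; it reports no verdict.
The state is a dict: "clock": time; "joints": joint angles; "joint_vel": joint speeds; "joint_efforts": joint torques, N m; "position": TCP position; "ee_rot": TCP orientation; "contact_force": force on the tool from outside, world axes, zero at the start; "wrist_torque": the same for the moment, N m; "gripper_width": finger opening in mm.
Only numpy, scipy, OpenCV 4.12 (cv2) and the standard library are available. Lean on these libraries where they do the work, as an engineer would, in place of code of your own. Each camera call takes 0.05 s, during which the arm holds its last target. There are 200 camera calls.

TASK

Service the lock of the wooden tantalus: pull its bolt knob right out until it stops, then push it fully home again. Then take the pen-shaped spring gauge out of the steel stand (not the glass pipette) and, keeping it upright, press its tip gently on the marked spot in the middle of the round latch stud on the locking bar, until the stud has sunk about half-way. Finish like that, still holding the gauge on the half-sunk stud, and leave everything else where it stands.

Things in the scene. Friction and masses are not known exactly. Their poses are not given: they have to be found in the camera images.
- tantalus: Fixed open wooden frame, 125 mm (its x) by 240 mm (its y), 200 mm high to the top of the locking bar, with two square glass decanters in it. Origin: centre of the underside; z up. Bolt knob on its -y end; the latch stud rises from the locking bar (46 mm wide, along y) 60 mm from the centre towards that same end.
- knob (a point): Centre of the head of the bolt knob: a brass disc-shaped head 26 mm in diameter and 18 mm long on a 10 mm shank, its axis level along the tantalus's y. Home, the head's centre stands 40 mm out from the end face of the tantalus and 165 mm above the table (35 mm below the bar's top). It slides straight out along the tantalus's -y. The point moves with the knob.
- bolt (a joint): Travel of the bolt knob in m: 0 fully home (at the start), 0.035 fully out (a hard stop). A detent holds it at either end: about 4 to 6 N to break out, it then snaps over the middle to the other end.
- spot (a point): The marked spot: small dark dot, 10 mm across, in the centre of the flat top of the round brass latch stud (24 mm in diameter), 14 mm above the locking bar's top (214 mm above the table) when up. The point sinks with the stud.
- stud (a joint): How far the latch stud is pressed down, in m: 0 up, 0.010 bottomed. A spring pushes it up: it starts to sink at about 2 N, is half-way (0.005) at about 4.5 N and bottoms at about 7 N.
- stand: Fixed steel block, 52 mm (its x) by 170 mm (its y) and 45 mm high, with two sockets in its top, 13 mm in diameter and right through, 55 mm either side of the middle along its y. The gauge stands in one and the pipette in the other (which is which changes). Origin: centre of the underside.
- gauge_grip (a point): Centre of the barrel of the spring gauge: rigid, round, pen-shaped, 105 mm long, about 90 g. Plain metal barrel 22 mm in diameter and 70 mm long, below it a thin steel shank 8 mm in diameter and 35 mm long with a round end. Upright in its socket, the barrel's shoulder rests on the stand's top. z points from the tip to the barrel. The tip is 70 mm below this point.
- gauge_tip (a point): The end of the gauge's shank, on its axis, 70 mm from the barrel's centre.
- pipette_mid (a point): Bystander: short glass pipette with a small rubber bulb, 97 mm long, thin (10 mm) with a 20 mm collar that rests on the stand, in the other socket. This point is on its axis, 50 mm above its tip.
- decanter: Bystander: empty flask-shaped glass decanter, 120 mm wide, 158 mm high. Origin under its centre.
- bowl: Bystander: sage-green ceramic bowl, 116 mm wide, 50 mm high. Origin under its centre.
- tumbler: Bystander: glass tumbler, 76 mm wide, 85 mm high. Origin under its centre.
- jigger: Bystander: small steel measuring cup, 42 mm wide, 55 mm high. Origin under its centre.
- coasters: Bystander: stack of round cork coasters, 92 mm wide, 26 mm high. Origin under its centre.
- stopper: Bystander: loose glass decanter stopper, 48 mm wide, 46 mm high. Origin under its centre.
Things that resemble listed ones, but are neither listed nor needed, are in the scene too. What is shaped like the part that bears gauge_grip but purple is not meant.

How it is judged (in metres and radians):
On the way, in this order (a step that is already met when the one before it is completed fails the run):
1. the bolt knob is pulled right out (value of joint bolt above 0.03 m), for 0.1 s.
2. the bolt knob is pushed fully home again (value of joint bolt below 0.004 m), for 0.2 s.
3. the gauge is drawn clear of its socket (z of gauge_tip in the frame of stand above 0.055 m), for 0.2 s.
At the end, for the whole second after the job is handed in: The fingers hold the gauge, still, within 0.12 rad of upright, its tip on the latch stud within 7 mm of the marked spot, pressing with 1.5 to 9 N so that the stud is sunk by 2 to 8 of its 10 mm; the bolt knob is within 4 mm of home; nothing else was disturbed (horizontal distance between gauge_tip and spot below 0.007 m and distance between gauge_tip and spot below 0.009 m and angle between gauge_grip's own z axis and vertical below 0.12 rad and value of joint stud between 0.002 and 0.008 m and contact force between gauge and tantalus between 1.5 and 9 N and contact force between the fingers and gauge above 1.5 N and contact force between gauge and stand below 0.05 N and linear speed of gauge below 0.02 m/s and value of joint bolt below 0.004 m); the arm keeps its last pose, push and grip.
It fails at once if the gauge is pressed hard on the tantalus (over 20 N) (contact force between gauge and tantalus above 20 N).
It fails at once if a bystander is disturbed (moved more than 30 mm) (distance of any of pipette_mid, decanter, bowl, tumbler, jigger, coasters, stopper from where it was at the start of the episode above 0.03 m).
It also fails if it takes over 58 s, if anything falls off the work surface, if the arm or the gripper's body presses on something with over 40 N, if the wrist force passes 120 N, or if a joint passes its speed limit or range.

## Working session

There is one attempt and no reset: what is moved stays moved. The work goes in short steps, Python scripts to look and compute and a tool call to move; the robot and the scene stay as the last step left them, time stands still between calls to the robot, and variables do not carry over. Pictures are saved under pics/ and viewed, about 8 in all and at most 12, crops included, and the job is handed in when it is done.

Besides the shell and the picture viewer there is one more tool, called as a command line: name --pt "numbers of a row" for each row, then --argument value for the rest. play_rows: Moves the arm, as the interface text tells. Its arguments: {"type":"object","properties":{"series":{"type":"array","items":{"type":"array","items":{"type":"number"}}}},"required":["series"]}

```bash
mkdir -p pics; ls; cat > h.py <<'E'
import numpy as np, cv2
from bench import *
from scipy.spatial.transform import Rotation as R
def shot(n,f=None):
    d=get_image(n)
    if f: cv2.imwrite('pics/'+f,d['color'][:,:,::-1])
    return d
def rot(d):
    o=np.array(d['orientation'],float)
    return o if o.shape==(3,3) else R.from_quat(o).as_matrix()
def ray(d,u,v):
    r=rot(d)@np.linalg.inv(np.array(d['intrinsics']))@np.array([u,v,1.]); return np.array(d['origin'],float),r/np.linalg.norm(r)
def onz(d,u,v,z):
    o,r=ray(d,u,v); return o+r*(z-o[2])/r[2]
def tri(*obs):
    A=np.zeros((3,3));b=np.zeros(3)
    for d,u,v in obs:
        o,r=ray(d,u,v);P=np.eye(3)-np.outer(r,r);A+=P;b+=P@o
    return np.linalg.solve(A,b)
def proj(d,p):
    q=np.array(d['intrinsics'])@(rot(d).T@(np.array(p)-np.array(d['origin'])));return q[:2]/q[2]
def totool(dw):
    s=read_state();return R.from_quat(s['ee_rot']).as_matrix().T@np.array(dw)
E
python3 - <<'E'
from h import *
import pickle
s=read_state();print(s)
a=shot('scene');b=shot('side');w=shot('wrist')
pickle.dump((a,b,w),open('init.pkl','wb'))
for d in(a,b,w):print(d['origin'],d['orientation'],d['intrinsics'][0])
im=[cv2.resize(d['color'][:,:,::-1],(800,600),interpolation=cv2.INTER_CUBIC) for d in(a,b,w)]
for n,i in zip('abw',im):cv2.imwrite(f'pics/{n}0.png',i)
E
```

```text
pics
{'clock': 0.0, 'joints': array([ 2.58616431e-01,  3.85567055e-01,  6.59252849e-03, -5.26950827e-04,
       -1.19400421e+00, -2.58622737e-01]), 'joint_vel': array([-4.50677332e-04, -6.75823503e-05,  2.08631010e-03,  1.21135326e-03,
       -3.07695184e-04, -7.58594920e-04]), 'joint_efforts': array([-9.55001960e-04, -3.92286408e+01,  1.88399577e+01,  4.18616563e+00,
       -4.72148502e-03,  8.27910434e-07]), 'position': array([6.24396582e+02, 3.21645764e-02, 2.30198078e+02]), 'ee_rot': array([ 0.00071925, -0.7070764 ,  0.70713627,  0.00086119]), 'contact_force': array([ 0.50458474,  0.02758512, -1.15855384]), 'wrist_torque': array([ 0.00074227, -0.0190655 ,  0.00494215]), 'gripper_width': 85.57534317063796}
[1215.75607025  974.69679137  862.45873868] [ 0.26132893  0.83643905 -0.46266794 -0.13422098] [434.8436976   0.        260.9527263]
[ 267.92742341 -647.89566006  631.19415575] [ 0.86618969 -0.17327615  0.10372408 -0.45709093] [349.12680074   0.         255.23109204]
[624.70610859 -76.59682726 372.85023398] [ 4.01388909e-04  9.88547283e-01  1.50909509e-01 -6.54078169e-04] [268.48678493   0.         257.52327273]
```

View pics/a0.png

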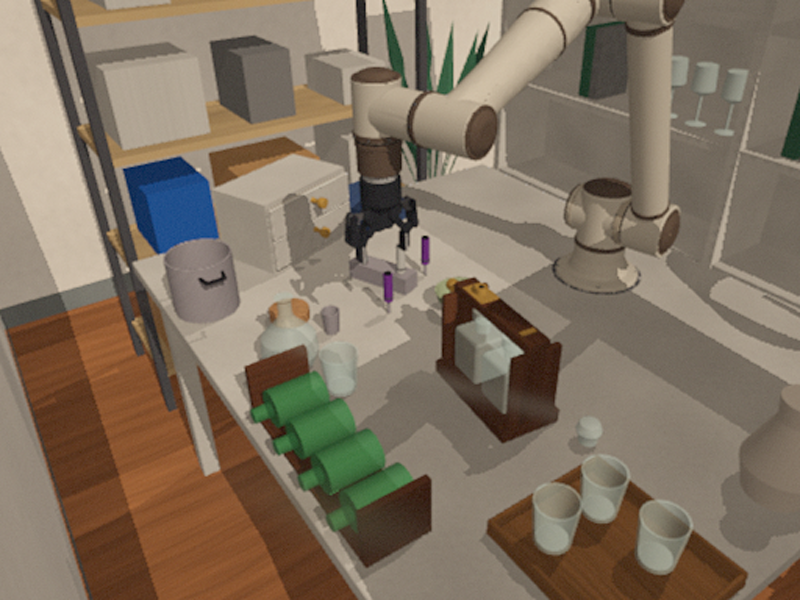

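View pics/b0.png

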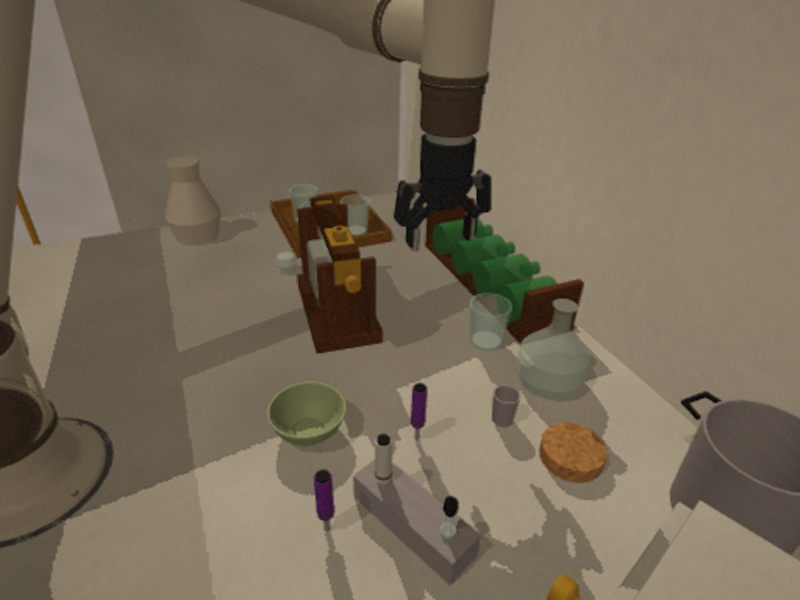

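The side view shows the gauge candidates at (800x600 px): plain metal barrel (383,455) in the stand, glass pipette (450,518), purple look-alikes (419,405) and (324,495). The metal one in the stand fits. The tantalus knob is at (352,284) and the stud at (340,235). I'll enlarge these to confirm.

```bash
python3 - <<'E'
from h import *
import pickle
a,b,w=pickle.load(open('init.pkl','rb'))
f=lambda d,x,y,ww,hh,W,H:cv2.resize(d['color'][y:y+hh,x:x+ww,::-1],(W,H),interpolation=cv2.INTER_CUBIC)
t=np.hstack([f(b,180,120,80,110,400,550),f(b,220,270,80,110,400,550)])
cv2.imwrite('pics/crop1.png',t)
t=np.hstack([f(a,275,170,90,115,390,500),f(a,215,145,90,115,390,500)])
cv2.imwrite('pics/crop2.png',t)
E
```

```text
(no output)
```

View pics/crop1.png

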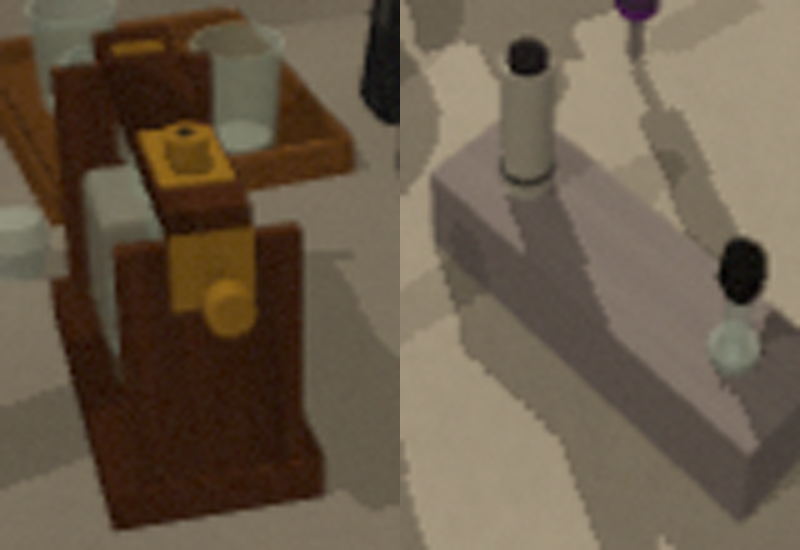

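View pics/crop2.png

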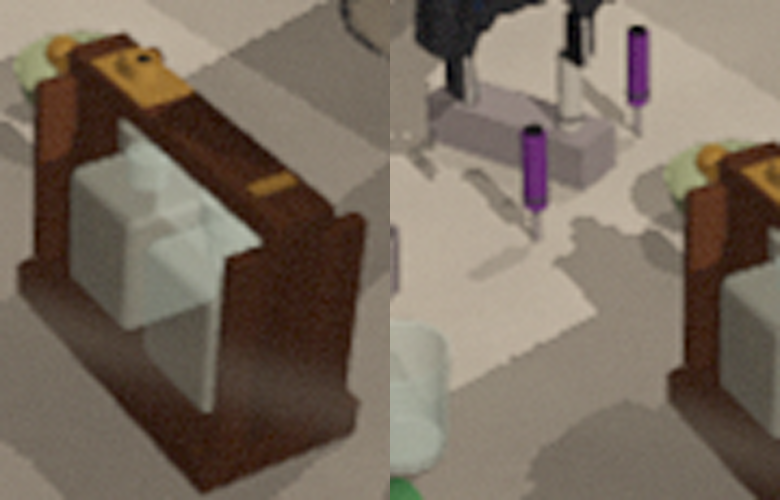

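Crops confirm: metal gauge in the near-left socket (side px (245,294)), pipette at the other; the knob is at side px (226,181.5) and scene (289,181); the dark spot is at side (217,146) and scene (308.5,183). Now I'll triangulate.

```bash
python3 - <<'E'
from h import *
import pickle
np.set_printoptions(precision=1,suppress=True)
a,b,w=pickle.load(open('init.pkl','rb'))
print('spot',tri((b,217,146.2),(a,308.5,183.3)),onz(b,217,146.2,214),onz(a,308.5,183.3,214))
print('knob',tri((b,226,181.6),(a,289.3,181)),onz(b,226,181.6,165),onz(a,289.3,181,165))
c=[onz(b,203,225.6,0),onz(b,244.6,219,0)];print('corners',c,np.linalg.norm(c[1]-c[0]),np.degrees(np.arctan2(*(c[1]-c[0])[1::-1])))
c=[onz(a,275+20/4.33,170+285/4.348,0),onz(a,275+207/4.33,170+492/4.348,0),onz(a,275+357/4.33,170+432/4.348,0)];print('cornersA',c,np.degrees(np.arctan2(*(c[1]-c[0])[1::-1])),np.degrees(np.arctan2(*(c[2]-c[1])[1::-1])))
print('gauge top',onz(b,245.4,281.4,115),'sh',onz(b,245.4,305.6,45),onz(a,256.5,173,45))
print('pip',onz(b,287,339,50))
# orange mask knob+plate for side
for n,d in(('jig',(505,410,25)),('tumbler',(489,322,40)),('bowl',(307,415,25)),('purp1',(419,405,80)),('purp2',(324,495,80)),('stopS',(288,262,25))):
  print(n,onz(b,d[0]/1.5625,d[1]/1.5625,d[2]))
E
```

```text
spot [514.  161.9 212.7] [513.9 158.3 214. ] [514.3 163.5 214. ]
knob [501.8  57.1 165.3] [502.3  57.1 165. ] [500.8  56.7 165. ]
corners [array([447.5, 109.5,   0. ]), array([567.9,  93.9,   0. ])] 121.39944937275843 -7.392986081523251
cornersA [array([562.1,  90.9,   0. ]), array([590.3, 332. ,   0. ]), array([472.4, 347. ,   0. ])] 83.31065776987388 172.76294007493973
gauge top [ 442.9 -221.1  115. ] sh [ 442.7 -222.6   45. ] [ 442.4 -220.1   45. ]
pip [ 484.3 -324.4   50. ]
jig [ 669.5 -162.3   25. ]
tumbler [754.5  29.6  40. ]
bowl [384.5 -58.   25. ]
purp1 [ 525. -152.   80.]
purp2 [ 358.  -244.5   80. ]
stopS [468.9 406.2  25. ]
```

play_rows --pt "0.04 0 -0.02 0 0 0 0.0854" --pt "0.04 0 -0.02 0 0 0 0.0854" --pt "0.04 0 -0.015 0 0 0 0.0854" --pt "0 0 0 0 0.126 0 0.0854" --pt "0 0 0 0 0 0 0.0854"

```text
clock: 0.65
position: [499.1, 55.8, 226.4]
ee_rot: [-0.043, -0.705, 0.706, 0.049]
contact_force: [0.2, -0.2, 0.5]
gripper_width: 85.2
```

```bash
python3 - <<'E'
from h import *
np.set_printoptions(precision=3,suppress=True)
s=read_state();print(s['position'],R.from_quat(s['ee_rot']).as_matrix(),s['contact_force'])
w=shot('wrist');cv2.imwrite('pics/w1.png',cv2.resize(w['color'][:,:,::-1],(800,600),interpolation=cv2.INTER_CUBIC))
import pickle;pickle.dump(w,open('w1.pkl','wb'))
for p in([501,60,165],[511.6,161,214]):print(proj(w,p)*1.5625)
E
```

```text
[499.142  55.84  226.387] [[-0.991 -0.008 -0.131]
 [ 0.131 -0.002 -0.991]
 [ 0.008 -1.     0.003]] [ 0.192 -0.172  0.477]
[399.22  325.878]
[405.447 559.945]
```

View pics/w1.png

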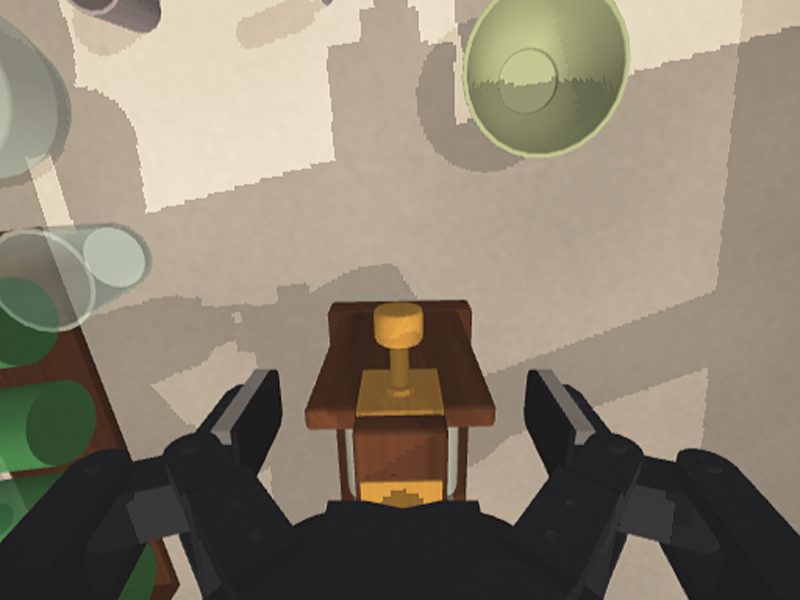

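Wrist view: knob at (399,326), exactly as predicted and centred between the fingers. Descending to grip.

play_rows --pt "-0.001 0.03 -0.004 0 0 0 0.0854" --pt "0 0.03 0 0 0 0 0.0854" --pt "0 0.018 0 0 0 0 0.0854" --pt "0 0 0 0 0 0 0.0854"

```text
clock: 1.1
position: [503.6, 59.3, 146.8]
ee_rot: [-0.042, -0.706, 0.706, 0.045]
contact_force: [0.6, -0.9, 0.1]
gripper_width: 85.2
```

play_rows --pt "0 0 0 0 0 0 0.02" --pt "0 0 0 0 0 0 0.02" --pt "0 0 0 0 0 0 0.02" --pt "0 0 0 0 0 0 0.02" --pt "0 0 0 0 0 0 0.02" --pt "0 0 0 0 0 0 0.02"

```text
clock: 1.7
position: [501.3, 59.6, 149.7]
ee_rot: [0.039, 0.706, -0.705, -0.047]
contact_force: [3.7, 2.3, -8.4]
gripper_width: 24.3
```

play_rows --pt "0 0 0.008 0 0 0 0.02" --pt "0 0 0.008 0 0 0 0.02" --pt "0 0 0.008 0 0 0 0.02" --pt "0 0 0.008 0 0 0 0.02"

```text
clock: 2.1
position: [497.9, 29.4, 149.5]
ee_rot: [0.04, 0.707, -0.704, -0.046]
contact_force: [1.8, -3.8, -3.5]
gripper_width: 24.2
```

play_rows --pt "0 0 0.005 0 0 0 0.02" --pt "0 0 0.003 0 0 0 0.02" --pt "0 0 0.003 0 0 0 0.02" --pt "0 0 0 0 0 0 0.02"

```text
clock: 2.5
position: [497.5, 25.3, 149.5]
ee_rot: [0.043, 0.714, -0.698, -0.046]
contact_force: [1.9, -4.6, -4.0]
gripper_width: 24.2
```

```bash
python3 - <<'E'
from h import *
s=read_state();print(s['position'],s['contact_force'],s['gripper_width'])
w=shot('wrist');b=shot('side')
t=np.hstack([cv2.resize(w['color'][150:384,150:362,::-1],(400,442)),cv2.resize(b['color'][110:210,170:260,::-1],(398,442),interpolation=cv2.INTER_CUBIC)])
cv2.imwrite('pics/p.png',t)
E
```

```text
[497.49678206  25.32905154 149.54060301] [ 1.87762445 -4.55363627 -4.04016324] 24.22362470438397
```

View pics/p.png

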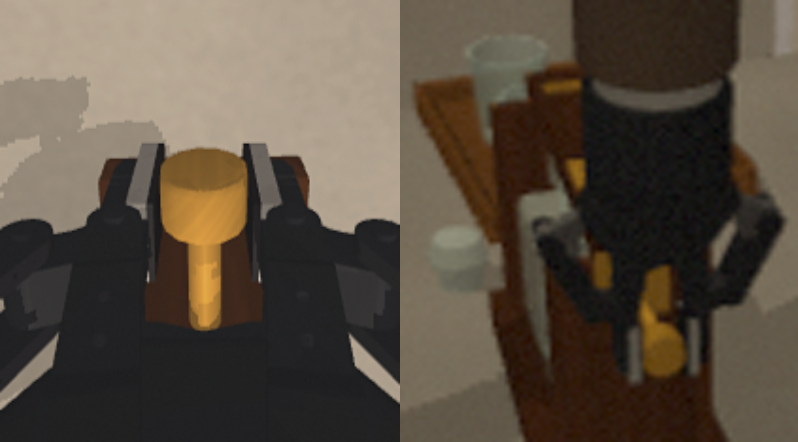

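The knob moved 34.5 mm with the tool and is at its stop (wrist image: head between the pads, shank fully drawn). Now I push it home.

play_rows --pt "0 0 -0.008 0 0 0 0.02" --pt "0 0 -0.008 0 0 0 0.02" --pt "0 0 -0.008 0 0 0 0.02" --pt "0 0 -0.008 0 0 0 0.02" --pt "0 0 -0.004 0 0 0 0.02" --pt "0 0 -0.003 0 0 0 0.02" --pt "0 0 -0.003 0 0 0 0.02" --pt "0 0 0 0 0 0 0.02"

```text
clock: 3.4
position: [501.4, 59.5, 149.5]
ee_rot: [0.04, 0.707, -0.704, -0.048]
contact_force: [-0.8, 4.2, -1.5]
gripper_width: 24.1
```

play_rows --pt "0 0 0 0 0 0 0.06" --pt "0 0 0 0 0 0 0.06" --pt "0 0 0 0 0 0 0.06" --pt "0 -0.04 0 0 0 0 0.06" --pt "0 -0.04 0 0 0 0 0.06" --pt "0 0 0.03 0 0 0 0.06" --pt "0 0 0.04 0 0 0 0.06" --pt "0 0 0.04 0 0 0 0.06" --pt "0 0 0.04 0 0 0 0.06"

```text
clock: 4.3
position: [488.5, -88.6, 236.9]
ee_rot: [0.041, 0.708, -0.704, -0.039]
contact_force: [0.5, 0.3, -0.3]
gripper_width: 60.0
```

```bash
cat >> h.py <<'E'
def need(p,yaw=-7.2):
    "shift in tool axes (mm) to TCP p; rotvec in tool axes to upright with jaw axis at yaw"
    s=read_state();M=R.from_quat(s['ee_rot'])
    T=R.from_euler('z',yaw,degrees=True)*R.from_matrix(np.array([[-1,0,0],[0,0,-1],[0,-1,0]]).T)
    np.set_printoptions(precision=3,suppress=True)
    print('pos',s['position'],'shift',M.inv().apply(np.array(p)-s['position']),'rot',(M.inv()*T).as_rotvec(),'F',s['contact_force'],s['gripper_width'],'t',s['clock'])
E
python3 - <<'E'
from h import *
need([443,-222,180])
b=shot('side');a=shot('scene')
t=np.hstack([cv2.resize(a['color'][170:285,275:365,::-1],(390,500),interpolation=cv2.INTER_CUBIC),cv2.resize(b['color'][120:230,180:260,::-1],(364,500),interpolation=cv2.INTER_CUBIC)])
cv2.imwrite('pics/home.png',t)
E
```

```text
pos [488.548 -88.601 236.857] shift [ 30.475  55.921 138.01 ] rot [ 0.006  0.014 -0.002] F [ 0.508  0.325 -0.321] 60.034101312416084 t 4.3
```

View pics/home.png

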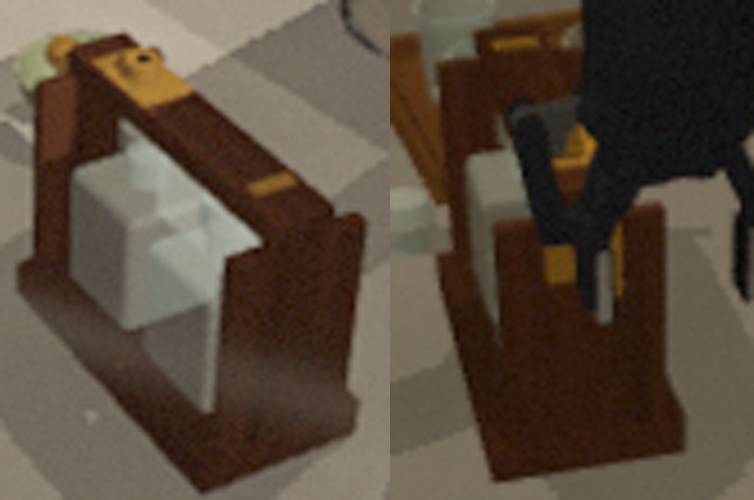

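The scene view shows the knob back at (62,48) in the crop, the same pixel as at the start, so it is home. On to the gauge.

play_rows --pt "0.01 0.01 0.045 0.006 0.014 0 0.06" --pt "0.01 0.01 0.045 0 0 0 0.06" --pt "0.01 0.01 0.044 0 0 0 0.06" --pt "0 0.01 0 0 0 0 0.06" --pt "0 0 0 0 0 0 0.06"

```text
clock: 4.9
position: [443.1, -222.8, 197.3]
ee_rot: [-0.049, -0.705, 0.706, 0.042]
contact_force: [0.0, 0.3, -0.2]
gripper_width: 60.1
```

```bash
python3 - <<'E'
from h import *
need([443,-222,65])
w=shot('wrist');cv2.imwrite('pics/w2.png',cv2.resize(w['color'][:,:,::-1],(800,600),interpolation=cv2.INTER_CUBIC))
import pickle;pickle.dump(w,open('w2.pkl','wb'))
for p in([443,-222,115],[443,-222,45]):print(proj(w,p)*1.5625)
E
```

```text
pos [ 443.082 -222.814  197.289] shift [  1.49  132.28   -0.777] rot [ 0.    -0.004 -0.01 ] F [ 0.032  0.332 -0.175] 60.08465156535271 t 4.9
[404.429 305.998]
[404.988 274.569]
```

View pics/w2.png

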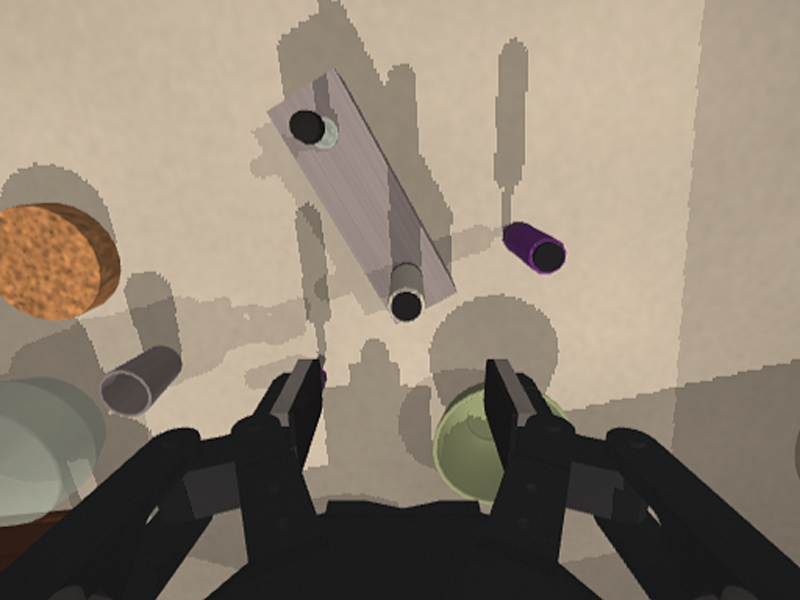

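The gauge top is at (406,305), prediction (404,306), with clear space around it: the purple look-alikes at (535,250) and (320,375) lie outside the fingers' path. Descending.

play_rows --pt "0 0.04 0 0 -0.004 -0.01 0.06" --pt "0 0.04 -0.001 0 0 0 0.06" --pt "0 0.03 0 0 0 0 0.06" --pt "0 0.02 0 0 0 0 0.06" --pt "0 0 0 0 0 0 0.06"

```text
clock: 5.45
position: [454.2, -217.1, 70.1]
ee_rot: [-0.045, -0.705, 0.707, 0.034]
contact_force: [0.5, -0.2, 0.3]
gripper_width: 60.0
```

```bash
python3 - <<'E'
from h import *
need([443,-222,65])
E
```

```text
pos [ 454.231 -217.134   70.08 ] shift [10.698  4.92   6.082] rot [-0.002  0.013 -0.017] F [ 0.511 -0.159  0.278] 59.994799886276645 t 5.45
```

play_rows --pt "0.0107 0.004 0.006 -0.002 0.013 -0.017 0.06" --pt "0 0 0 0 0 0 0.06"

```text
clock: 5.65
position: [444.7, -220.8, 67.6]
ee_rot: [-0.044, -0.705, 0.706, 0.043]
contact_force: [-0.4, -0.3, -0.3]
gripper_width: 60.2
```

```bash
python3 - <<'E'
from h import *
need([443,-222,65])
E
```

```text
pos [ 444.707 -220.751   67.571] shift [1.546 2.57  1.445] rot [-0.001  0.004 -0.001] F [-0.351 -0.28  -0.259] 60.1895764530505 t 5.65
```

play_rows --pt "0.0015 0.003 0.0015 -0.001 0.004 -0.001 0.06" --pt "0 0 0 0 0 0 0.015" --pt "0 0 0 0 0 0 0.015" --pt "0 0 0 0 0 0 0.015" --pt "0 0 0 0 0 0 0.015" --pt "0 0 0 0 0 0 0.015" --pt "0 0 0 0 0 0 0.015"

```text
clock: 6.35
position: [444.5, -222.6, 68.1]
ee_rot: [-0.047, -0.706, 0.706, 0.042]
contact_force: [0.2, 0.4, -1.6]
gripper_width: 20.8
```

```bash
python3 - <<'E'
from h import *
need([443,-222,65])
E
```

```text
pos [ 444.522 -222.611   68.088] shift [ 1.608  3.077 -0.414] rot [-0.    -0.001 -0.007] F [ 0.182  0.43  -1.603] 20.789824858455052 t 6.35
```

play_rows --pt "0 -0.015 0 0 0 -0.005 0.015" --pt "0 -0.015 0 0 0 0 0.015" --pt "0 -0.02 0 0 0 0 0.015" --pt "0 -0.03 0 0 0 0 0.015" --pt "0 -0.04 0 0 0 0 0.015" --pt "0 -0.04 0 0 0 0 0.015" --pt "0 -0.04 0 0 0 0 0.015" --pt "0 -0.04 0 0 0 0 0.015" --pt "0 0 0 0 0 0 0.015" --pt "0 0 0 0 0 0 0.015"

```text
clock: 7.35
position: [443.8, -222.5, 315.7]
ee_rot: [0.045, 0.706, -0.705, -0.045]
contact_force: [-0.6, -0.4, -1.5]
gripper_width: 20.8
```

```bash
python3 - <<'E'
from h import *
need([502,80,302])
b=shot('side');a=shot('scene');s=read_state()
import pickle;pickle.dump((a,b,s),open('held.pkl','wb'))
M=R.from_quat(s['ee_rot'])
for d in(a,b): print(proj(d,s['position']))
pa=proj(a,s['position']).astype(int);pb=proj(b,s['position']).astype(int)
f=lambda d,p:cv2.resize(d['color'][max(0,p[1]-45):p[1]+45,max(0,p[0]-40):p[0]+40,::-1],(400,450),interpolation=cv2.INTER_CUBIC)
cv2.imwrite('pics/held.png',np.hstack([f(a,pa),f(b,pb)]))
E
```

```text
pos [ 443.813 -222.474  315.721] shift [ -19.283   13.899 -307.407] rot [ 0.001 -0.002  0.001] F [-0.553 -0.384 -1.468] 20.77039648117305 t 7.35
[253.984 104.638]
[246.966 195.853]
```

View pics/held.png

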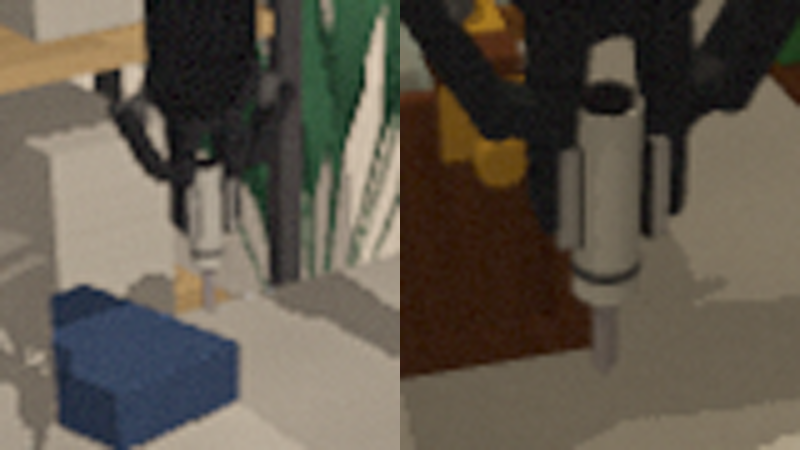

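The gauge hangs upright in the fingers, tip at side px (246.8,224.4) and scene (254.8,120). Moving it over the stud.

```bash
python3 - <<'E'
from h import *
import pickle
a,b,s=pickle.load(open('held.pkl','rb'))
t=tri((b,246.8,224.4),(a,254.8,120));np.set_printoptions(precision=1,suppress=True);print(t,t-s['position'])
z=s['position'][2]-58;print(onz(b,246.8,224.4,z),onz(a,254.8,120,z))
need([512,161,300])
E
```

```text
[ 442.6 -223.6  257.9] [ -1.1  -0.8 -57.4]
[ 443.6 -223.5  257.3] [ 440.9 -224.6  257.3]
pos [ 443.729 -222.718  315.282] shift [ -19.057   15.167 -389.282] rot [-0.    -0.002  0.002] F [-0.661 -1.027 -0.497] 20.763686437534822 t 7.45
```

play_rows --pt "-0.002 0 -0.04 0 0 0 0.015" --pt "-0.002 0 -0.04 0 0 0 0.015" --pt "-0.002 0 -0.04 0 0 0 0.015" --pt "-0.002 0 -0.04 0 0 0 0.015" --pt "-0.002 0 -0.04 0 0 0 0.015" --pt "-0.002 0 -0.04 0 0 0 0.015" --pt "-0.002 0 -0.04 0 0 0 0.015" --pt "-0.002 0 -0.03 0 0 0 0.015" --pt "0 0 0 0 0 0 0.015"

```text
clock: 8.35
position: [496.3, 92.5, 298.0]
ee_rot: [-0.036, -0.703, 0.708, 0.058]
contact_force: [-0.6, -0.3, -0.8]
gripper_width: 21.1
```

```bash
python3 - <<'E'
from h import *
need([512,161,296])
E
```

```text
pos [496.28   92.467 298.021] shift [ -6.524   1.133 -70.03 ] rot [-0.01  -0.008  0.03 ] F [-0.621 -0.259 -0.783] 21.100550363126228 t 8.35
```

play_rows --pt "-0.002 -0.002 -0.025 -0.01 -0.008 0.03 0.015" --pt "-0.002 -0.002 -0.025 0 0 0 0.015" --pt "-0.002 0 -0.02 0 0 0 0.015" --pt "0 0 0 0 0 0 0.015"

```text
clock: 8.75
position: [509.5, 162.2, 295.1]
ee_rot: [-0.041, -0.703, 0.708, 0.048]
contact_force: [-0.6, -0.3, -1.0]
gripper_width: 20.7
```

```bash
python3 - <<'E'
from h import *
need([512,161,293])
E
```

```text
pos [509.528 162.156 295.077] shift [-2.617  2.058  0.823] rot [-0.008  0.     0.01 ] F [-0.625 -0.324 -1.014] 20.733892448673785 t 8.75
```

play_rows --pt "-0.0026 0.001 0.001 -0.008 0 0.01 0.015" --pt "0 0 0 0 0 0 0.015" --pt "0 0 0 0 0 0 0.015"

```text
clock: 9.05
position: [511.5, 159.0, 292.2]
ee_rot: [-0.044, -0.705, 0.706, 0.046]
contact_force: [0.3, 0.4, -1.4]
gripper_width: 20.6
```

```bash
python3 - <<'E'
from h import *
need([512,161,293])
b=shot('side');a=shot('scene');s=read_state()
import pickle;pickle.dump((a,b,s),open('over.pkl','wb'))
f=lambda d,x,y:cv2.resize(d['color'][y:y+60,x:x+50,::-1],(400,480),interpolation=cv2.INTER_CUBIC)
cv2.imwrite('pics/over.png',np.hstack([f(a,284,138),f(b,192,100)]))
E
```

```text
pos [511.49  158.964 292.203] shift [-0.248 -0.801 -2.083] rot [-0.002 -0.001  0.002] F [ 0.333  0.351 -1.442] 20.564289680681203 t 9.05
```

View pics/over.png

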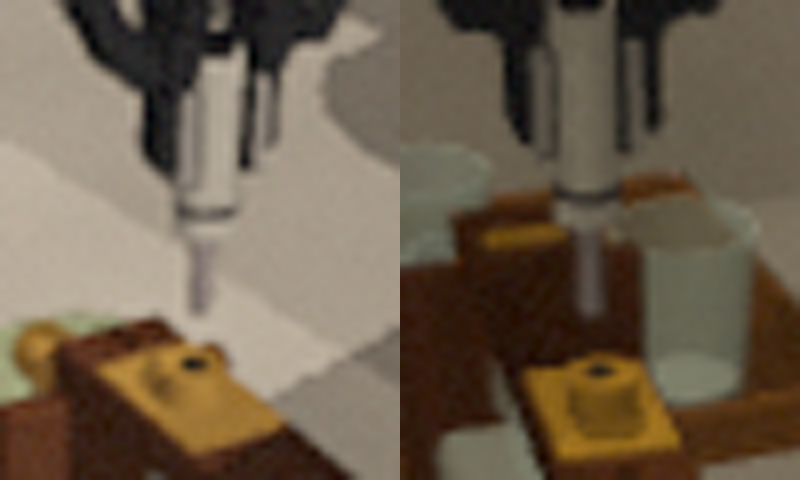

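Tip and spot (crop ×8): scene tip (200,312), spot (196,364); side tip (589,315), spot (600,371). I'll compute the offset.

```bash
python3 - <<'E'
from h import *
import pickle
a,b,s=pickle.load(open('over.pkl','rb'));np.set_printoptions(precision=1,suppress=True)
t=tri((b,192+189/8,100+315/8),(a,284+200/8,138+312/8));p=tri((b,192+200/8,100+371/8),(a,284+196/8,138+364/8))
print(t,p,p-t,t-s['position'])
z=s['position'][2]-58
ds=[onz(d,*q,214)-onz(d,*r,z) for d,q,r in((b,(217,100+371/8),(192+189/8,100+315/8)),(a,(284+196/8,138+364/8),(309,177)))]
print(ds)
need(s['position']+p-t+[0,0,8])
E
```

```text
[511.7 161.2 232.9] [514.1 162.  212.1] [  2.4   0.8 -20.8] [  0.2   2.2 -59.5]
[array([  2.7,  -0.7, -20.4]), array([  1.7,   1.2, -20.4])]
pos [511.538 159.04  292.405] shift [-2.26  12.785 -1.08 ] rot [-0.001 -0.001  0.002] F [ 1.165  0.079 -0.82 ] 20.501978155944578 t 9.15
```

play_rows --pt "-0.0023 0 -0.001 0 0 0 0.015" --pt "0 0.006 0 0 0 0 0.015" --pt "0 0.006 0 0 0 0 0.015" --pt "0 0 0 0 0 0 0.015" --pt "0 0 0 0 0 0 0.015"

```text
clock: 9.65
position: [514.0, 158.8, 279.6]
ee_rot: [-0.045, -0.705, 0.706, 0.046]
contact_force: [-0.5, 0.5, -0.4]
gripper_width: 20.6
```

```bash
python3 - <<'E'
from h import *
need([513.8,160,279.6])
E
```

```text
pos [514.038 158.816 279.628] shift [ 0.387  0.027 -1.144] rot [-0.001 -0.002  0.002] F [-0.469  0.452 -0.372] 20.620634709570414 t 9.65
```

play_rows --pt "0 0.003 -0.001 0 0 0 0.015" --pt "0 0.003 0 0 0 0 0.015" --pt "0 0.001 0 0 0 0 0.015" --pt "0 0 0 0 0 0 0.015"

```text
clock: 10.05
position: [514.1, 160.1, 272.0]
ee_rot: [-0.044, -0.705, 0.706, 0.046]
contact_force: [-0.1, 0.6, -0.6]
gripper_width: 21.0
```

play_rows --pt "0 0.0015 0 0 0 0 0.015" --pt "0 0.001 0 0 0 0 0.015" --pt "0 0 0 0 0 0 0.015"

```text
clock: 10.35
position: [514.3, 160.0, 270.6]
ee_rot: [-0.045, -0.705, 0.706, 0.045]
contact_force: [-1.0, -0.7, 1.4]
gripper_width: 20.8
```

play_rows --pt "0 0.0015 0 0 0 0 0.015" --pt "0 0.0015 0 0 0 0 0.015" --pt "0 0 0 0 0 0 0.015"

```text
clock: 10.65
position: [514.3, 160.1, 268.4]
ee_rot: [-0.045, -0.706, 0.706, 0.045]
contact_force: [-1.2, -0.2, 2.9]
gripper_width: 20.7
```

```bash
python3 - <<'E'
from h import *
need([514,160,266])
E
```

```text
pos [514.293 160.062 268.436] shift [0.284 2.436 0.097] rot [-0.    -0.001 -0.   ] F [-1.191 -0.187  2.859] 20.743900051954814 t 10.65
```

play_rows --pt "0 0.0015 0 0 0 0 0.015" --pt "0 0.001 0 0 0 0 0.015" --pt "0 0 0 0 0 0 0.015" --pt "0 0 0 0 0 0 0.015" --pt "0 0 0 0 0 0 0.015"

```text
clock: 11.15
position: [514.3, 160.0, 266.7]
ee_rot: [-0.045, -0.706, 0.706, 0.044]
contact_force: [-2.1, -0.8, 3.1]
gripper_width: 20.6
```

```bash
python3 - <<'E'
from h import *
F=[]
b=shot('side')
for i in range(5):a=shot('scene');F.append(read_state()['contact_force'])
print(np.mean(F,0));need([514,160,266])
import pickle;pickle.dump((a,b,read_state()),open('press.pkl','wb'))
f=lambda d,x,y:cv2.resize(d['color'][y:y+60,x:x+50,::-1],(400,480),interpolation=cv2.INTER_CUBIC)
cv2.imwrite('pics/press.png',np.hstack([f(a,284,148),f(b,192,110)]))
E
```

```text
[-2.42506007  0.3089361   3.75278486]
pos [514.312 160.079 266.641] shift [0.3   0.64  0.118] rot [-0.    -0.001 -0.001] F [-3.377  0.581  3.914] 20.696259396053783 t 11.45
```

View pics/press.png

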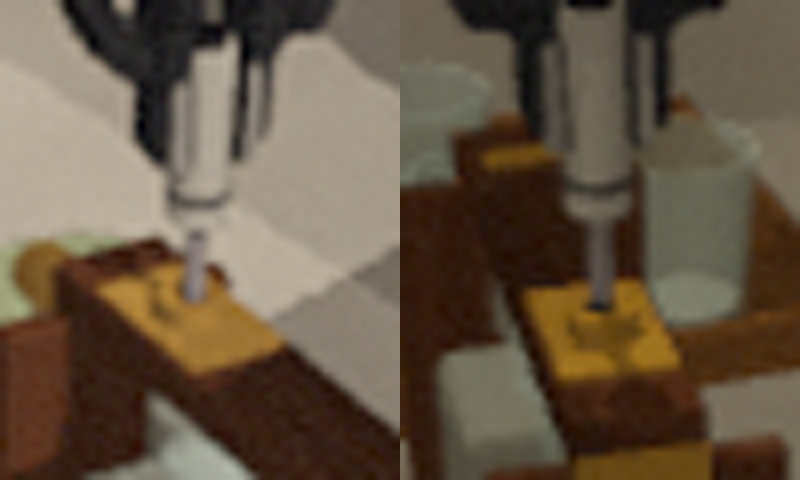

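Both views show the tip on the stud: scene (196,298), and side (599,303) with the dark dot's rim just showing around it. One numeric check before handing in.

```bash
python3 - <<'E'
from h import *
import pickle
a,b,s=pickle.load(open('press.pkl','rb'));np.set_printoptions(precision=1,suppress=True)
t=tri((b,192+199/8,110+303/8),(a,284+196/8,148+298/8));print('tip',t,'spot at start [514.1 162 212.1], dxy',t-[514.1,162,212.1])
need([514,160,266]);print(np.abs(read_state()['joint_vel']).max())
print(job_done())
E
```

```text
tip [514.2 163.1 207. ] spot at start [514.1 162 212.1], dxy [ 0.1  1.1 -5.1]
pos [514.312 160.079 266.641] shift [0.3   0.64  0.118] rot [-0.    -0.001 -0.001] F [-3.377  0.581  3.914] 20.696259396053783 t 11.45
0.0012406586988521432
the job is handed in; nothing more can be done
None
```

I pulled the bolt knob out to its stop, about 34.5 mm by the tool's travel. I then pushed it home; the tool came back to its starting position within 0.1 mm, and the scene image showed the knob where it began. I lifted the metal gauge, not the glass pipette, out of the stand. It is now held upright on the latch stud, and the job is handed in at about 11.5 s on the clock.

**Last checks**
- **Tip position:** from the two cameras, the tip is about 1 mm sideways from the marked spot and 5.1 mm below the stud's unpressed height, so about half-way.
- **Force:** the tool reads about 3.8 N upward. Adding back the roughly 0.9 N that the gauge pulls down puts the push at about 4.6 N, which agrees with half-way.
- **Hold:** the tool is upright to within about 0.001 rad, the fingers stand at 20.7 mm on the 22 mm barrel, and the arm is still.

**What disagreed or was not checked**
- A sideways load of about 2.4 N in x built up during the press, probably friction, and I left it.
- In the last approach the arm swung about 11 mm off line beside the gauge. I corrected this before gripping.
- I saw nothing else disturbed in the views I took, but I did not check each bystander at the end.

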